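Dispense nuts through a half-open spring gate

TASK

Take the scoop from the blue stock tray, scoop up at least three of the steel nuts and tip them into the hopper while its gate is shut, then set the scoop down flat on the bench or back in its tray. Then lift the hopper's yellow spring gate by its black bar to the half-travel mark - never close to wide open - so that the nuts trickle into the carton, and keep holding it there: finish still gripping the bar, gate at half travel, at least three nuts in the carton and none left in the hopper. Do not disturb the polished cover rings.

Things in the scene. Friction and masses are not known exactly. Their poses are not given: they have to be found in the camera images.
- tray: Fixed blue stock tray, 278 long (its x) x 178 wide (y) x 44 mm high, walls and floor 4 mm, open on top. Origin: centre of its underside, on the bench; +x points away from the robot, within 0.15 rad of world x. The scoop lies in its -x part, nose to +x; the nuts lie loose between the nose and the +x end wall, within 45 mm of the tray's centre line.
- scoop_grip (a point): Grip point on the centre line of the loose steel scoop's black handle, a bar 18 mm wide (y), 24 mm tall, 112 mm long, running back (-x) and up at 19 degrees. Scoop lying flat: x to the nose, y across, z up. The point is 53 mm above the underside, 78 mm behind the bowl's centre, 124 mm behind the nose edge, 31 mm behind the bowl's 48 mm high back wall. Scoop 0.13 to 0.24 kg.
- scoop_bowl (a point): Middle of the scoop's bowl, 15 mm above its flat underside; axes as scoop_grip. Inside 96 mm wide, 90 mm long to the thin bevelled nose edge at x = +46 mm; sides fall from 44 to 6 mm. Pushed flat along the tray floor it drives nuts ahead; against the end wall they ride up into it. Slippery: nuts stay with the nose tipped 15 degrees up, slide out at 25 or more down.
- nut0_center (a point): Centre of a loose steel hex nut, 21 mm across its corners, 10 mm thick, 17 g.
- nut1_center (a point): Centre of a loose steel hex nut, 21 mm across its corners, 10 mm thick, 17 g.
- nut2_center (a point): Centre of a loose steel hex nut, 21 mm across its corners, 10 mm thick, 17 g.
- nut3_center (a point): Centre of a loose steel hex nut, 21 mm across its corners, 10 mm thick, 17 g.
- nut4_center (a point): Centre of a loose steel hex nut, 21 mm across its corners, 10 mm thick, 17 g.
- nut5_center (a point): Centre of a loose steel hex nut, 21 mm across its corners, 10 mm thick, 17 g.
- nut6_center (a point): Centre of a loose steel hex nut, 21 mm across its corners, 10 mm thick, 17 g.
- hopper_mouth (a point): Centre of the open mouth of the fixed grey hopper, at rim height, 195 mm above the bench; axes: x away from the robot (within 0.2 rad of world x), y across, z up. Mouth 137 mm (x) by 130 mm (y) inside, walls 3 mm. A slippery chute inside falls at 36 degrees towards +x to the gate and a spout over the carton.
- gate (a joint): Lift of the hopper's yellow guillotine gate (m): 0 shut, 0.035 half travel, 0.07 wide open. It slides straight up on the hopper's +x face; springs and its weight shut it when let go: 8 N to start it, 15 N at half, 22 N wide open. A pointer on it runs along a white scale with ticks for shut (black), half (red) and open (black).
- gate_bar (a point): Middle of the black crossbar on top of the gate, by which it is lifted: 120 mm long (y), 16 mm thick (x), 18 mm tall; axes as the hopper's. It rises with the gate: 235 mm above the bench when shut, 83 mm beyond (+x) the hopper mouth's centre. The hopper's rim beside it is 31 mm below its underside.
- carton_in (a point): Centre of the inner floor (9 mm above the bench) of the small open carton under the hopper's spout, fixed; axes as the hopper's. Inside 117 mm (x) by 122 mm (y), 41 mm deep.
- cover0_center (a point): Centre of a loose polished steel cover ring lying on the bench, 90 mm outside, 38 mm hole, 18 mm high. To be left alone.
- cover1_center (a point): Centre of a loose polished steel cover ring lying on the bench, 90 mm outside, 38 mm hole, 18 mm high. To be left alone.
- cover2_center (a point): Centre of a loose polished steel cover ring lying on the bench, 90 mm outside, 38 mm hole, 18 mm high. To be left alone.
Not all that is in view belongs to the job. Of the things that look like the part that bears scoop_grip, the smaller one is meant.

How it is judged:
By the outcome, as a careful person would: the job done as asked, in the order asked, and still so for the second after the job is handed in, while the arm keeps its last pose, push and grip.
It also fails if it takes over 67 s, if anything falls off the work surface, if the arm or the gripper's body presses on something with over 40 N, if the wrist force passes 120 N, or if a joint passes its speed limit or range.

ROBOT

A 6-joint arm with a two-finger parallel gripper is mounted at the origin on the work surface. World frame = base frame: x ahead of the robot, y to its left, z up, the work surface at z = 0. Lengths are in m, angles in rad, forces in N, time in s.
With the tool pointing down it reaches from about 0.275 to 0.75 m from the base axis. Payload 10.2 kg.
Tool frame: the origin (TCP) lies on the mounting face of the last link; the fingertips stand arm.finger_overhang ahead of it and the grasp point (between the pads) lies 147 mm ahead of it (arm.finger_overhang is the distance from the TCP to the fingertips, in m); z points along the fingers, y is the direction in which the jaws open and shut (so a half turn about z gives the same grasp; the last joint's range is limited). The gripper opens to 88 mm and grips with 3 to 60 N. Pads are 18 mm wide; open, the fingers measure 123 mm over their backs; the gripper's body (75 mm by 187 mm) begins 45 mm behind the grasp point.
Start: joints at [-1.357, 0.313, 1.498, -0, 1.331, -0.223], TCP at [0.222, -0.476, 0.405] pointing down, gripper open.
Joint ranges: [-2.94, 2.94], [-0.97, 2.17], [0.19, 2.56], [-1.23, 4.37], [0.02, 3.11], [-2.88, 2.88]. Speed limits (rad/s): [2.39, 2.39, 3.01, 3.14, 3.14, 3.14].

INTERFACE

Orientations are given as a rotation vector (axis times angle).
In Python, from station import status, imaging, finish_job, arm gives the robot as it stands.
- The arm moves only by the shell command python3 -m jog 'ROWS' [OPENING] [FORCE]. ROWS is JSON, a list of rows, each an object with "xyz": the shift along the world's x, y, z in units of 40 mm (1.0 is 40 mm), a list of three; "delta_rot": the turn, a rotation vector about the world's x, y, z in units of 6 degrees (1.0 is 6 degrees), a list of three. A call has 1 to 20 rows; each row is the pose to reach, as a shift and turn from the pose commanded when the call began; what a row does not reach only later rows make up. A row lasts 1/10 s, in which the tool goes at most 50 mm and 8.59 degrees, less where a joint would pass 70% of its speed; a pose out of reach is approached as far as the arm can. A call with a gripper value outside its range is refused whole. OPENING is the finger opening in mm, from 0 to 88.1, set as the call begins (- or left out, the last holds). The fingers move at their own pace and stop on an object; FORCE is the grip in N (left out, the last holds). Time passes only in rows, so rows that repeat a pose let the fingers close. It gives the time, the measured TCP pose, the force and the opening at its end, in the units of the state.
- status.state(): the state, without advancing time (a new reading comes with each control period).
- imaging.snapshot(name): name is "side" or "top"; returns a dict with "color" (420x560x3 uint8, red, green, blue), "fx", "fy", "cx", "cy" (pixels), "extrinsics" (4x4, takes a point from camera to world coordinates). Camera axes: x right, y down, z forward; pixel columns grow to the right and rows downward; lengths in m; the calibration is good to about 2 mm. A picture is of the moment at which its call begins. There is no depth.
- finish_job(): hands the job in, once; it reports no verdict.
The state is a dict: "time": time; "q": joint angles; "qd": joint speeds; "joint_torque": joint torques, N m; "eef_pos": TCP position; "ee_rot": TCP orientation; "ft_force": force on the tool from outside, world axes, zero at the start; "wrist_torque": the same for the moment, N m; "width": finger opening in m.
Only numpy, scipy, OpenCV 4.12 (cv2) and the standard library are available. Lean on these libraries where they do the work, as an engineer would, in place of code of your own. Each camera call takes 0.05 s, during which the arm holds its last target.

## Working session

There is one attempt and no reset: what is moved stays moved. The work goes in short steps, Python scripts to look and compute and a shell command to move; the robot and the scene stay as the last step left them, time stands still between calls to the robot, and variables do not carry over. Pictures are saved under pics/ and viewed, and the job is handed in when it is done.

```bash
ls; mkdir -p pics
python3 - <<'E'
from station import status, imaging, arm
import cv2
print(status.state()); print(arm.finger_overhang)
for n in("side","top"):
    s=imaging.snapshot(n); cv2.imwrite(f"pics/{n}0.png",s["color"][:,:,::-1])
    print(n,s["fx"],s["fy"],s["cx"],s["cy"],s["extrinsics"])
E
```

```text
pics
{'time': 0.0, 'q': array([-1.35739594e+00,  3.13437595e-01,  1.49842261e+00,  6.66653241e-06,
        1.33103636e+00, -2.23363861e-01]), 'qd': array([-0.00176632, -0.00061859, -0.00056699, -0.00092757,  0.00153832,
        0.00109933]), 'joint_torque': array([ 6.36288059e-04, -4.02213693e+01, -2.52268338e+01,  6.94856420e-02,
        3.52210959e-02, -1.11919492e-04]), 'eef_pos': array([ 0.222078  , -0.47567223,  0.40417274]), 'ee_rot': array([-3.06570508e+00, -6.80342571e-01, -2.03654794e-05]), 'ft_force': array([ 0.03373416, -0.00883958,  0.28443687]), 'wrist_torque': array([-0.02474511, -0.01626772,  0.03510557]), 'width': 0.08781346910200964}
0.166
side 463.91536931358877 463.91536931358877 284.551156701137 209.73706886999986 [[-0.90870444 -0.29651456  0.29382879  0.10494623]
 [-0.41741759  0.65274409 -0.6322086   0.77593789]
 [-0.00433595 -0.69714006 -0.71692185  0.92409424]
 [ 0.          0.          0.          1.        ]]
top 446.57014190375213 446.57014190375213 275.04563850626147 207.1428210738671 [[ 0.02011696 -0.98287959  0.18314754  0.23045773]
 [-0.99969368 -0.02241599 -0.01049112  0.09508588]
 [ 0.01441694 -0.18288039 -0.98302946  1.23820802]
 [ 0.          0.          0.          1.        ]]
```

View pics/side0.png

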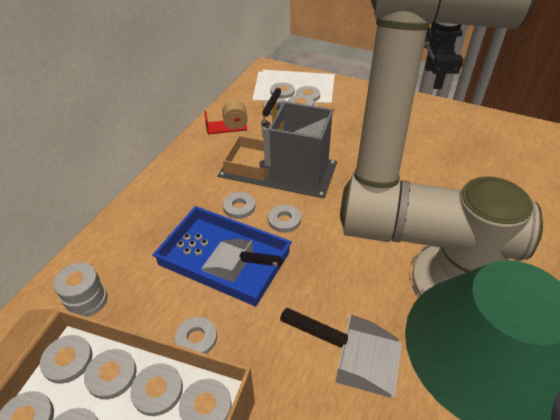

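View pics/top0.png

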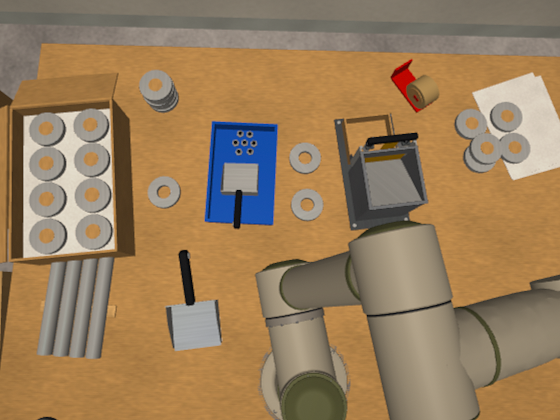

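The top view shows the blue tray around (242,173), with the scoop handle at (238,208), the bowl at (240,178) and the nuts at about (243,142). The hopper is around (390,180) and the black bar around (392,139). Next I'll look at enlarged crops.

```bash
cat > h.py <<'E'
import numpy as np, cv2
from station import status, imaging, arm
def snap(n,f=None):
    s=imaging.snapshot(n)
    if f: cv2.imwrite(f"pics/{f}.png",s["color"][:,:,::-1])
    return s
def crop(s,x0,x1,y0,y1,k,f):
    im=s["color"][y0:y1,x0:x1,::-1]
    cv2.imwrite(f"pics/{f}.png",cv2.resize(im,None,fx=k,fy=k,interpolation=cv2.INTER_CUBIC))
def ray(s,u,v):
    E=s["extrinsics"]; d=E[:3,:3]@np.array([(u-s["cx"])/s["fx"],(v-s["cy"])/s["fy"],1.]); return E[:3,3],d
def onz(s,u,v,z):
    o,d=ray(s,u,v); return o+d*(z-o[2])/d[2]
def two(s1,p1,s2,p2):
    o1,d1=ray(s1,*p1);o2,d2=ray(s2,*p2)
    A=np.c_[d1,-d2]; t=np.linalg.lstsq(A,o2-o1,rcond=None)[0]
    a=o1+t[0]*d1;b=o2+t[1]*d2
    return (a+b)/2, np.linalg.norm(a-b)
def proj(s,p):
    E=s["extrinsics"]; c=E[:3,:3].T@(np.asarray(p)-E[:3,3]); return np.array([s["fx"]*c[0]/c[2]+s["cx"],s["fy"]*c[1]/c[2]+s["cy"]])
E
python3 - <<'E'
from h import *
s=snap("top");crop(s,195,295,115,235,5,"tc1");crop(s,325,435,105,235,4.5,"tc2")
s=snap("side");crop(s,145,300,200,305,5,"sc1");crop(s,215,345,80,200,5,"sc2")
E
```

```text
(no output)
```

View pics/tc1.png

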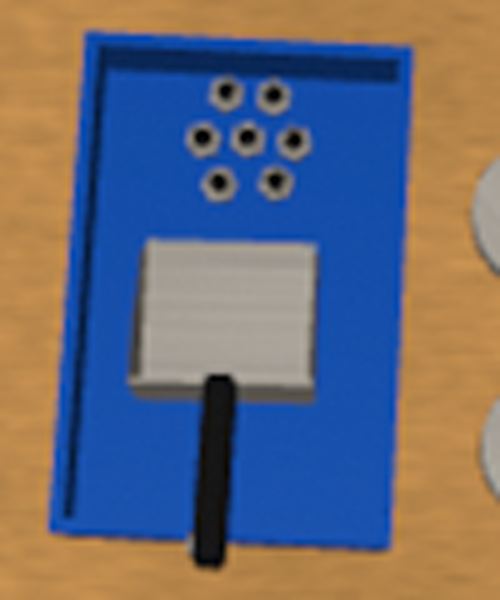

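View pics/tc2.png

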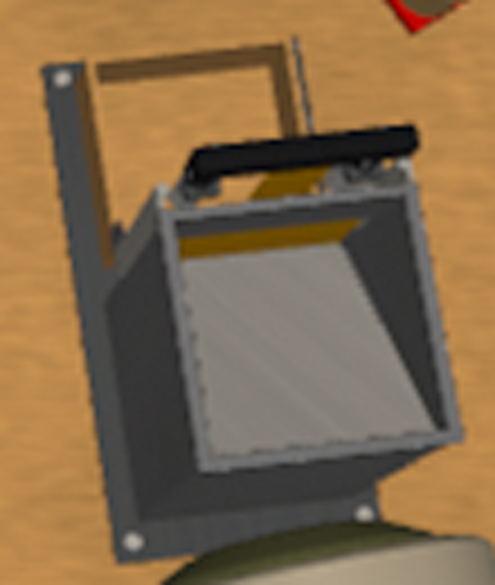

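View pics/sc1.png

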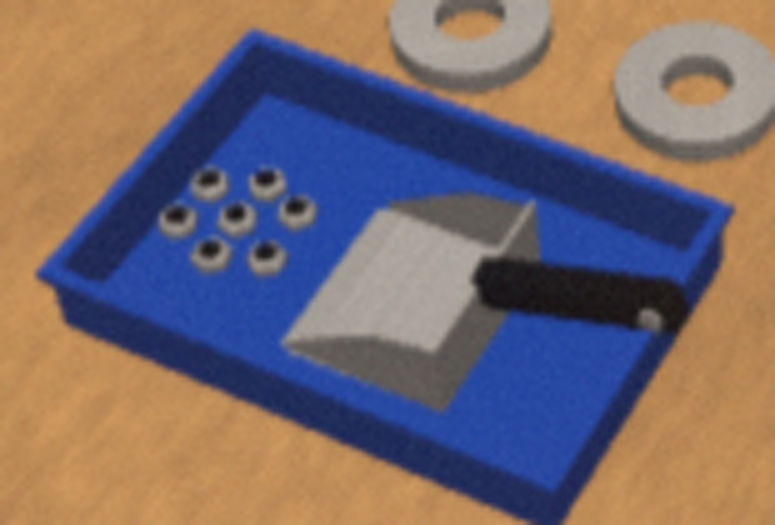

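View pics/sc2.png

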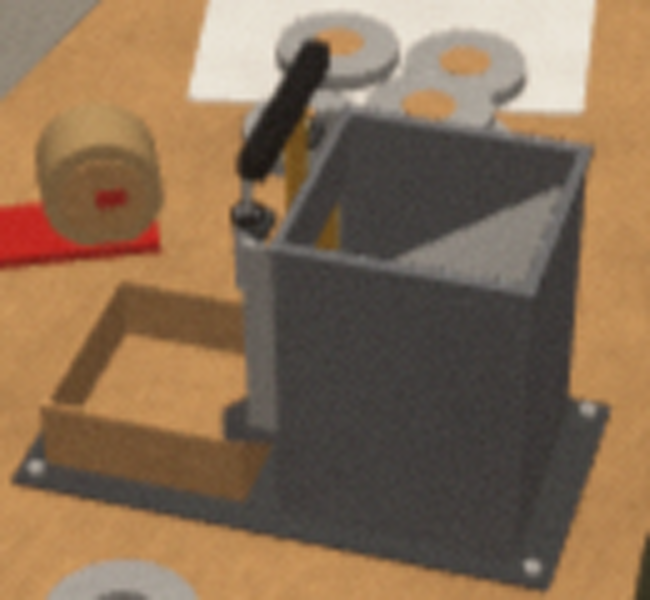

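Run:
```python
from h import *
np.set_printoptions(precision=4,suppress=True)
t=snap("top");sd=snap("side")
U=lambda p,x0,y0,k:((p[0]+.5)/k-.5+x0,(p[1]+.5)/k-.5+y0)
T1=lambda p:U(p,195,115,5);T2=lambda p:U(p,325,105,4.5);S1=lambda p:U(p,145,200,5);S2=lambda p:U(p,215,80,5)
c=[onz(t,*T1(p),.044) for p in [(87,33),(412,47),(388,548),(50,532)]]
print("tray",np.array(c),np.mean(c,0)); 
c2=[onz(sd,*S1(p),.044) for p in [(38,272),(255,32),(732,208)]]
print("tray side",np.array(c2))
ax=(c[0]+c[1]-c[2]-c[3]);print("tray yaw",np.arctan2(ax[1],ax[0]), np.linalg.norm(c[0]-c[3]),np.linalg.norm(c[0]-c[1]))
n=[onz(t,*T1(p),.014) for p in [(228,92),(273,96),(203,137),(248,138),(294,141),(220,183),(276,182)]];print("nuts",np.array(n))
n=[onz(sd,*S1(p),.014) for p in [(178,216),(211,181),(268,180),(236,215),(298,209),(211,250),(267,254)]];print("nuts s",np.array(n))
a=onz(t,*T1((147,241)),.01);b=onz(t,*T1((317,243)),.01);print("nose",a,b,(a+b)/2,np.arctan2(-(a-b)[0],(a-b)[1]))
print("nose s",onz(sd,*S1((283,345)),.01),onz(sd,*S1((378,208)),.01))
# handle top end (rear) and front
print("handle rear", two(t,T1((209,556)),sd,S1((678,300))))
print("handle front",two(t,T1((220,382)),sd,S1((485,275))))
h=[onz(t,*T2(p),.195) for p in [(160,195),(410,188),(461,435),(205,470)]];print("hop",np.array(h),np.mean(h,0))
print("hop yaw",[np.arctan2(*(v[[1,0]])) for v in (h[0]-h[3],h[1]-h[2])])
h=[onz(sd,*S2(p),.195) for p in [(275,247),(347,112),(590,150),(532,292)]];print("hops",np.array(h),np.mean(h,0))
print("bar L",two(t,T2((195,160)),sd,S2((253,165)))," R",two(t,T2((413,137)),sd,S2((315,50))))
for p in[(195,160),(413,137)]: print(onz(t,*T2(p),.235))
```

```text
tray [[0.695  0.2648 0.044 ]
 [0.6914 0.0816 0.044 ]
 [0.4059 0.0891 0.044 ]
 [0.4106 0.2716 0.044 ]] [0.5507 0.1768 0.044 ]
tray side [[0.6954 0.2687 0.044 ]
 [0.6877 0.0854 0.044 ]
 [0.4056 0.0922 0.044 ]]
tray yaw -0.025163251158407163 0.2844560763507619 0.18316484999328267
nuts [[0.673  0.1865 0.014 ]
 [0.6712 0.1606 0.014 ]
 [0.6456 0.1999 0.014 ]
 [0.6456 0.1741 0.014 ]
 [0.6445 0.1478 0.014 ]
 [0.6184 0.1892 0.014 ]
 [0.6198 0.1573 0.014 ]]
nuts s [[0.6721 0.1913 0.014 ]
 [0.6697 0.1642 0.014 ]
 [0.6431 0.1514 0.014 ]
 [0.6453 0.1785 0.014 ]
 [0.6185 0.1618 0.014 ]
 [0.6443 0.2034 0.014 ]
 [0.6171 0.1938 0.014 ]]
nose [0.5843 0.2298 0.01  ] [0.5855 0.1331 0.01  ] [0.5849 0.1814 0.01  ] 0.012103426328880616
nose s [0.5815 0.237  0.01  ] [0.5835 0.1414 0.01  ]
handle rear (array([0.3933, 0.1824, 0.082 ]), np.float64(0.0014403551084101185))
handle front (array([0.4951, 0.1828, 0.0475]), np.float64(0.0007001257545776533))
hop [[ 0.5767 -0.121   0.195 ]
 [ 0.584  -0.2576  0.195 ]
 [ 0.4474 -0.2796  0.195 ]
 [ 0.4254 -0.1427  0.195 ]] [ 0.5084 -0.2002  0.195 ]
hop yaw [np.float64(0.14199359719305063), np.float64(0.16021475979625346)]
hops [[ 0.5638 -0.1208  0.195 ]
 [ 0.5828 -0.253   0.195 ]
 [ 0.4441 -0.274   0.195 ]
 [ 0.4259 -0.1404  0.195 ]] [ 0.5041 -0.197   0.195 ]
bar L (array([ 0.5819, -0.1318,  0.2347]), np.float64(0.002344915484930262))  R (array([ 0.5991, -0.247 ,  0.234 ]), np.float64(0.0004111030854301917))
[ 0.583  -0.1314  0.235 ]
[ 0.5985 -0.2467  0.235 ]
```

```bash
python3 -m jog '[{"xyz":[5.95,16.48,-2.0],"delta_rot":[0,0,-4.07]},{"xyz":[5.95,16.48,-2.0],"delta_rot":[0,0,-4.07]},{"xyz":[5.95,16.48,-2.0],"delta_rot":[0,0,-4.07]},{"xyz":[5.95,16.48,-2.0],"delta_rot":[0,0,-4.07]},{"xyz":[5.95,16.48,-2.0],"delta_rot":[0,0,-4.07]},{"xyz":[5.95,16.48,-2.0],"delta_rot":[0,0,-4.07]},{"xyz":[5.95,16.48,-2.0],"delta_rot":[0,0,-4.07]},{"xyz":[5.95,16.48,-2.0],"delta_rot":[0,0,-4.07]},{"xyz":[5.95,16.48,-2.0],"delta_rot":[0,0,-4.07]},{"xyz":[5.95,16.48,-2.0],"delta_rot":[0,0,-4.07]},{"xyz":[5.95,16.48,-2.0],"delta_rot":[0,0,-4.07]},{"xyz":[5.95,16.48,-2.0],"delta_rot":[0,0,-4.07]},{"xyz":[5.95,16.48,-2.0],"delta_rot":[0,0,-4.07]},{"xyz":[5.95,16.48,-2.0],"delta_rot":[0,0,-4.07]},{"xyz":[5.95,16.48,-2.0],"delta_rot":[0,0,-4.07]},{"xyz":[5.95,16.48,-2.0],"delta_rot":[0,0,-4.07]},{"xyz":[5.95,16.48,-2.0],"delta_rot":[0,0,-4.07]},{"xyz":[5.95,16.48,-2.0],"delta_rot":[0,0,-4.07]}]' 55 40
python3 - <<'E'
from h import *
s=status.state();print(s["time"],s["q"],s["eef_pos"],s["ee_rot"],s["width"])
t=snap("top","t1");snap("side","s1");crop(t,195,295,115,235,5,"t1c")
E
```

```text
time: 2.1
eef_pos: [0.46, 0.1823, 0.3251]
ee_rot: [3.141, 0.014, 0.001]
ft_force: [0.3, -0.1, 0.2]
width: 0.055
2.1 [ 1.40022693e-01  3.27402273e-01  1.69910123e+00 -1.57288458e-04
  1.11475363e+00  1.70209596e+00] [0.46000526 0.18227328 0.32505326] [3.14146770e+00 1.38104649e-02 5.52191723e-04] 0.05497368919659204
```

View pics/s1.png

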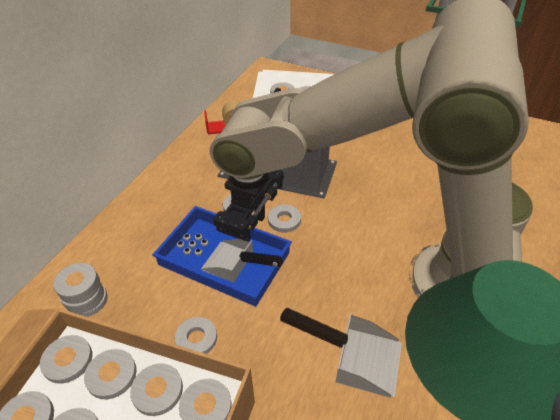

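View pics/t1.png

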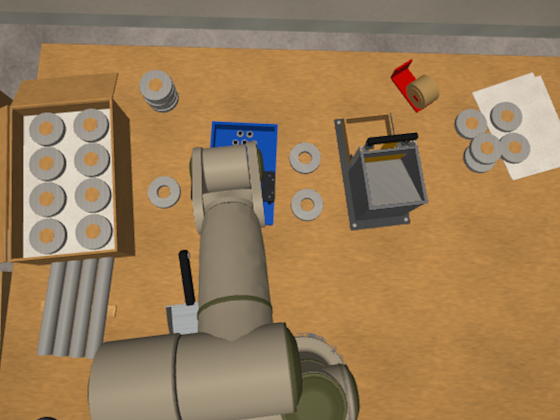

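The gripper is centred over the black handle. I'll descend and then grip.

```bash
python3 -m jog '[{"xyz":[0,0.01,-1.0],"delta_rot":[0,0,0]},{"xyz":[0,0.01,-1.8],"delta_rot":[0,0,0]},{"xyz":[0,0.01,-2.5],"delta_rot":[0,0,0]},{"xyz":[0,0.01,-2.9],"delta_rot":[0,0,0]},{"xyz":[0,0.01,-3.03],"delta_rot":[0,0,0]},{"xyz":[0,0.01,-3.03],"delta_rot":[0,0,0]}]' 55 40
python3 - <<'E'
from h import *
t=snap("side");crop(t,145,305,160,305,5,"s2c")
E
python3 -m jog '[{"xyz":[0,0,0],"delta_rot":[0,0,0]},{"xyz":[0,0,0],"delta_rot":[0,0,0]},{"xyz":[0,0,0],"delta_rot":[0,0,0]},{"xyz":[0,0,0],"delta_rot":[0,0,0]},{"xyz":[0,0,0],"delta_rot":[0,0,0]}]' 10 60
python3 - <<'E'
from h import *
t=snap("side");crop(t,145,305,160,305,5,"s3c")
E
```

```text
time: 2.8
eef_pos: [0.4602, 0.1835, 0.2035]
ee_rot: [3.141, 0.016, -0.001]
ft_force: [0.1, 0.1, 0.4]
width: 0.0547
time: 3.35
eef_pos: [0.4601, 0.1839, 0.2037]
ee_rot: [-3.141, -0.017, -0.0]
ft_force: [-0.1, -0.5, 1.8]
width: 0.0172
```

View pics/s3c.png

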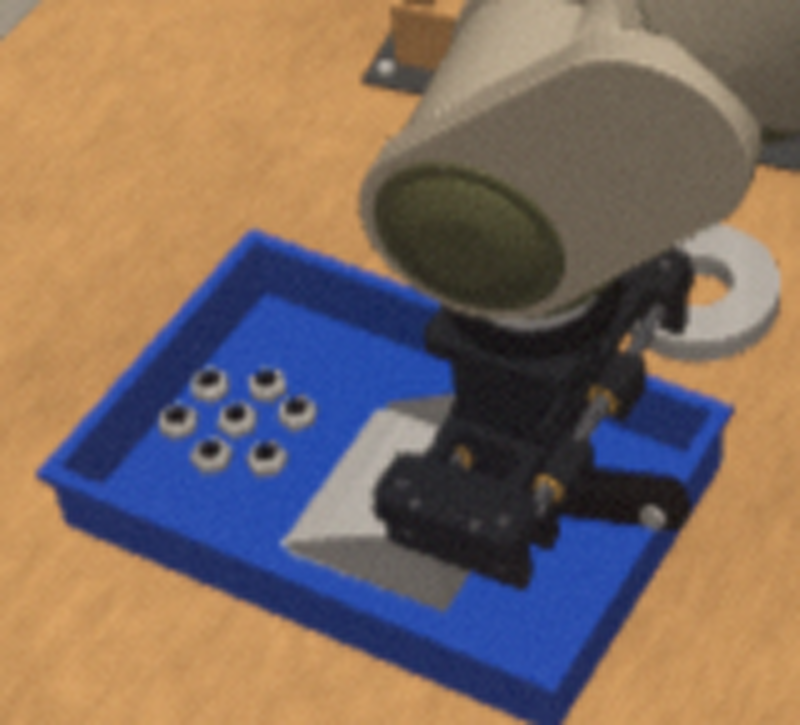

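The handle is gripped at 17 mm wide and the scoop is still flat. Now I'll push towards the end wall.

```bash
python3 -m jog '[{"xyz":[0.0,0,-0.03],"delta_rot":[0,0,0]},{"xyz":[0.2,-0.06,-0.03],"delta_rot":[0,0,-0.15]},{"xyz":[0.5,-0.13,-0.03],"delta_rot":[0,0,-0.33]},{"xyz":[0.75,-0.13,-0.03],"delta_rot":[0,0,-0.33]},{"xyz":[1.0,-0.14,-0.03],"delta_rot":[0,0,-0.33]},{"xyz":[1.25,-0.14,-0.03],"delta_rot":[0,0,-0.33]},{"xyz":[1.5,-0.15,-0.03],"delta_rot":[0,0,-0.33]},{"xyz":[1.75,-0.15,-0.03],"delta_rot":[0,0,-0.33]},{"xyz":[1.9,-0.16,-0.03],"delta_rot":[0,0,-0.33]},{"xyz":[2.0,-0.16,-0.03],"delta_rot":[0,0,-0.33]}]'
python3 - <<'E'
from h import *
t=snap("side");crop(t,145,305,180,305,5,"s4c")
E
```

```text
time: 4.4
eef_pos: [0.5406, 0.1775, 0.2033]
ee_rot: [-3.141, 0.038, -0.002]
ft_force: [-5.8, -0.7, 14.1]
width: 0.0171
```

View pics/s4c.png

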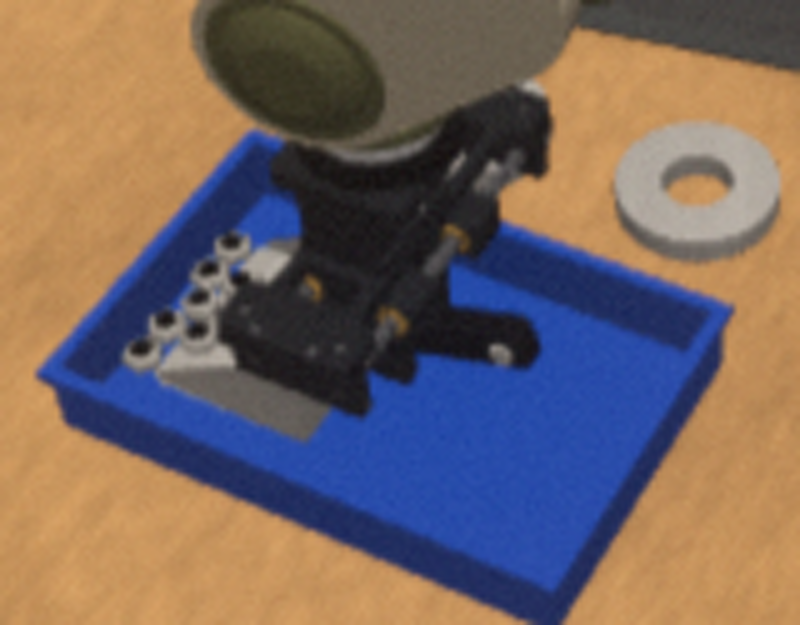

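The nuts sit in front of the nose, with one or two already on it. I'll keep pushing slowly.

```bash
python3 -m jog '[{"xyz":[0.12,0,0],"delta_rot":[0,0,0]},{"xyz":[0.24,0,0],"delta_rot":[0,0,0]},{"xyz":[0.34,0,0],"delta_rot":[0,0,0]},{"xyz":[0.42,-0.01,0],"delta_rot":[0,0,0]},{"xyz":[0.45,-0.01,0],"delta_rot":[0,0,0]}]'
python3 - <<'E'
from h import *
t=snap("side");crop(t,145,305,180,305,5,"s5c")
E
```

```text
time: 4.95
eef_pos: [0.5584, 0.1772, 0.2034]
ee_rot: [-3.141, 0.038, -0.002]
ft_force: [-3.1, 0.4, 10.5]
width: 0.0168
```

View pics/s5c.png

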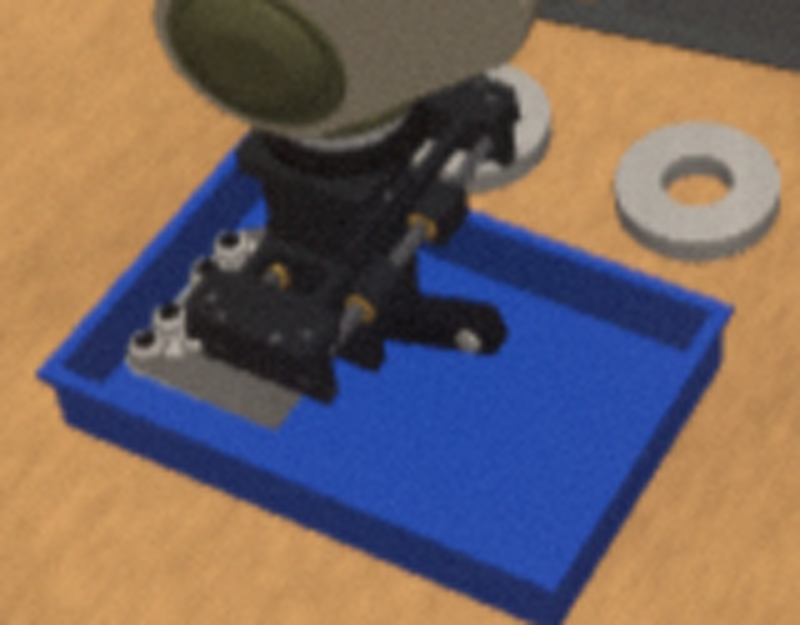

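```bash
python3 -m jog '[{"xyz":[0.06,0,0],"delta_rot":[0,0,0]},{"xyz":[0.12,0,0],"delta_rot":[0,0,0]},{"xyz":[0.16,0,0],"delta_rot":[0,0,0]}]'
python3 - <<'E'
from h import *
t=snap("side");crop(t,145,305,180,305,5,"s6c")
E
```

```text
time: 5.3
eef_pos: [0.5621, 0.1776, 0.2035]
ee_rot: [3.14, -0.036, -0.019]
ft_force: [-37.8, -2.9, 35.2]
width: 0.0175
```

View pics/s6c.png

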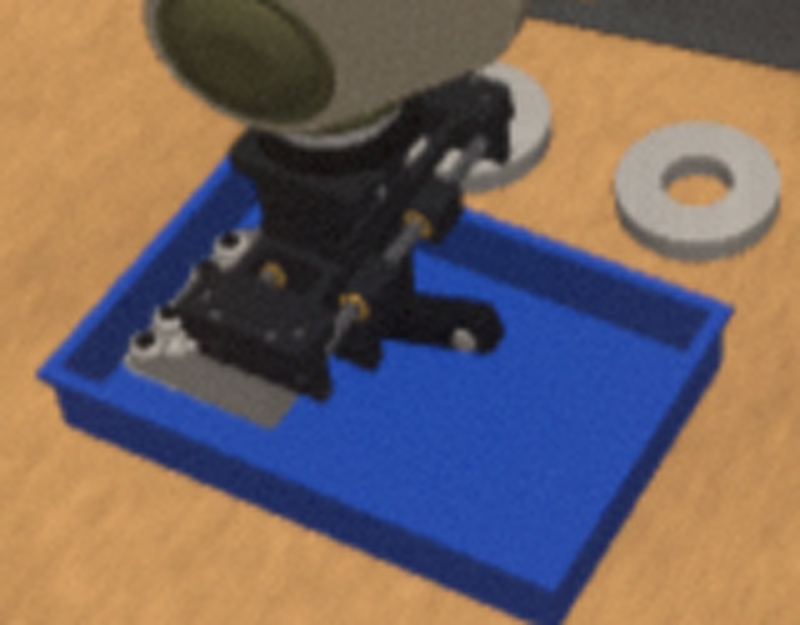

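The nose has reached the wall (38 N). Next I'll tilt the nose up slowly, moving back as I do so the nose stays close to the wall.

```bash
python3 -m jog '[{"xyz":[-0.2,0,0.01],"delta_rot":[0,-0.3,0]},{"xyz":[-0.36,0,0.01],"delta_rot":[0,-0.6,0]},{"xyz":[-0.51,0,0.01],"delta_rot":[0,-0.9,0]},{"xyz":[-0.67,0,0.0],"delta_rot":[0,-1.2,0]},{"xyz":[-0.83,0,-0.01],"delta_rot":[0,-1.5,0]},{"xyz":[-0.98,0,-0.03],"delta_rot":[0,-1.8,0]},{"xyz":[-1.12,0,-0.06],"delta_rot":[0,-2.1,0]},{"xyz":[-1.23,0,-0.08],"delta_rot":[0,-2.33,0]},{"xyz":[-1.23,0,-0.08],"delta_rot":[0,-2.33,0]}]'
python3 - <<'E'
from h import *
t=snap("side");crop(t,145,305,180,305,5,"s7c")
E
```

```text
time: 6.25
eef_pos: [0.5146, 0.1771, 0.1984]
ee_rot: [-3.116, 0.037, -0.378]
ft_force: [-0.4, -0.6, -2.5]
width: 0.0176
```

View pics/s7c.png

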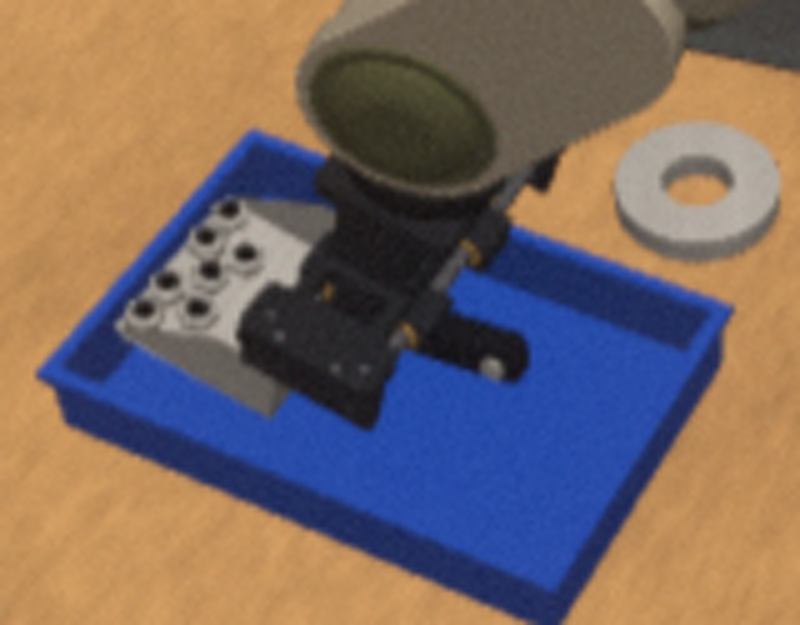

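All seven nuts are in the scoop. I'll lift it smoothly.

```bash
python3 -m jog '[{"xyz":[-0.05,0,0.1],"delta_rot":[0,-0.1,0]},{"xyz":[-0.15,0,0.3],"delta_rot":[0,-0.15,0]},{"xyz":[-0.25,0,0.65],"delta_rot":[0,-0.15,0]},{"xyz":[-0.3,0,1.15],"delta_rot":[0,-0.15,0]},{"xyz":[-0.3,0,1.75],"delta_rot":[0,-0.15,0]},{"xyz":[-0.3,0,2.4],"delta_rot":[0,-0.15,0]},{"xyz":[-0.3,0,3.1],"delta_rot":[0,-0.15,0]},{"xyz":[-0.3,0,3.8],"delta_rot":[0,-0.15,0]},{"xyz":[-0.3,0,4.5],"delta_rot":[0,-0.15,0]},{"xyz":[-0.3,0,5.15],"delta_rot":[0,-0.15,0]},{"xyz":[-0.3,0,5.7],"delta_rot":[0,-0.15,0]},{"xyz":[-0.3,0,6.1],"delta_rot":[0,-0.15,0]},{"xyz":[-0.3,0,6.35],"delta_rot":[0,-0.15,0]},{"xyz":[-0.3,0,6.48],"delta_rot":[0,-0.15,0]},{"xyz":[-0.3,0,6.48],"delta_rot":[0,-0.15,0]}]'
python3 - <<'E'
from h import *
t=snap("side","s8");print(status.state()["q"])
E
```

```text
time: 7.8
eef_pos: [0.5031, 0.1771, 0.4588]
ee_rot: [-3.112, 0.037, -0.407]
ft_force: [1.2, -0.3, -3.2]
width: 0.0173
[ 0.12357125  0.25541594  1.44180308 -0.03411551  1.18745538  1.72694246]
```

View pics/s8.png

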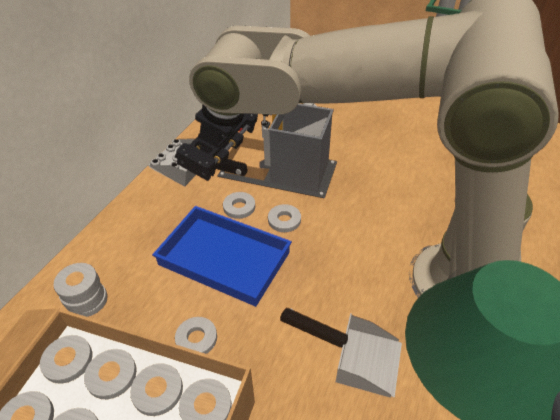

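```bash
python3 -m jog '[{"xyz":[-0.03,-0.1,0],"delta_rot":[0,0,0.02]},{"xyz":[-0.1,-0.35,0],"delta_rot":[0,0,0.06]},{"xyz":[-0.22,-0.74,0],"delta_rot":[0,0,0.12]},{"xyz":[-0.38,-1.29,0],"delta_rot":[0,0,0.21]},{"xyz":[-0.57,-1.93,0],"delta_rot":[0,0,0.32]},{"xyz":[-0.77,-2.62,0],"delta_rot":[0,0,0.43]},{"xyz":[-0.99,-3.36,0],"delta_rot":[0,0,0.55]},{"xyz":[-1.21,-4.1,0],"delta_rot":[0,0,0.68]},{"xyz":[-1.43,-4.85,0],"delta_rot":[0,0,0.8]},{"xyz":[-1.65,-5.59,0],"delta_rot":[0,0,0.92]},{"xyz":[-1.87,-6.33,0],"delta_rot":[0,0,1.04]},{"xyz":[-2.07,-7.02,0],"delta_rot":[0,0,1.16]},{"xyz":[-2.26,-7.66,0],"delta_rot":[0,0,1.26]},{"xyz":[-2.44,-8.26,0],"delta_rot":[0,0,1.36]},{"xyz":[-2.58,-8.75,0],"delta_rot":[0,0,1.44]},{"xyz":[-2.7,-9.15,0],"delta_rot":[0,0,1.51]},{"xyz":[-2.79,-9.45,0],"delta_rot":[0,0,1.56]},{"xyz":[-2.86,-9.69,0],"delta_rot":[0,0,1.6]},{"xyz":[-2.91,-9.84,0],"delta_rot":[0,0,1.62]},{"xyz":[-2.92,-9.89,0],"delta_rot":[0,0,1.63]}]'
python3 - <<'E'
from h import *
t=snap("side","s9");crop(t,180,360,50,200,4.4,"s9c");t=snap("top");crop(t,325,455,95,235,4.2,"t9c");print(status.state()["q"])
E
```

```text
time: 9.85
eef_pos: [0.3862, -0.219, 0.4582]
ee_rot: [-3.082, -0.226, -0.401]
ft_force: [-0.5, -0.1, -3.0]
width: 0.0171
[-0.820961    0.05837819  1.67297663  0.22673458  1.27320742  0.5513288 ]
```

View pics/s9c.png

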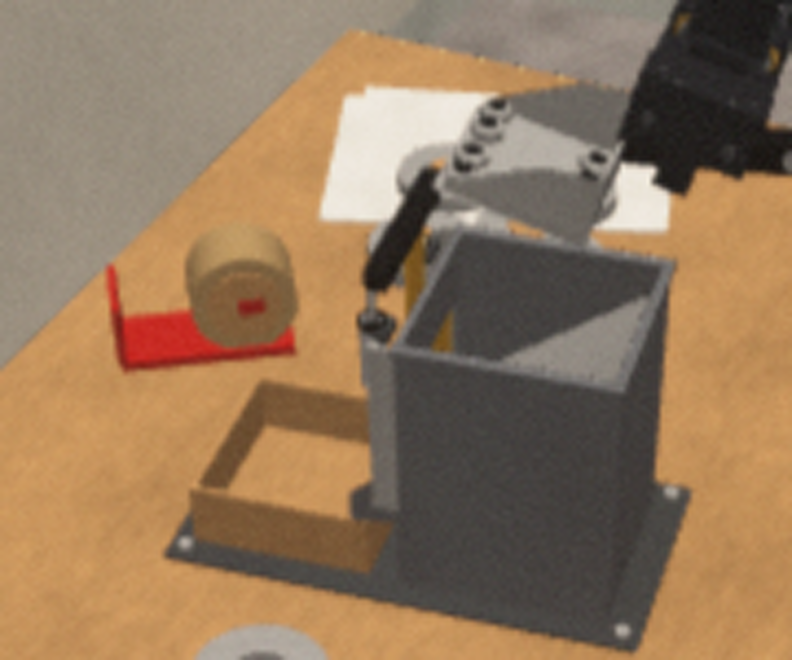

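View pics/t9c.png

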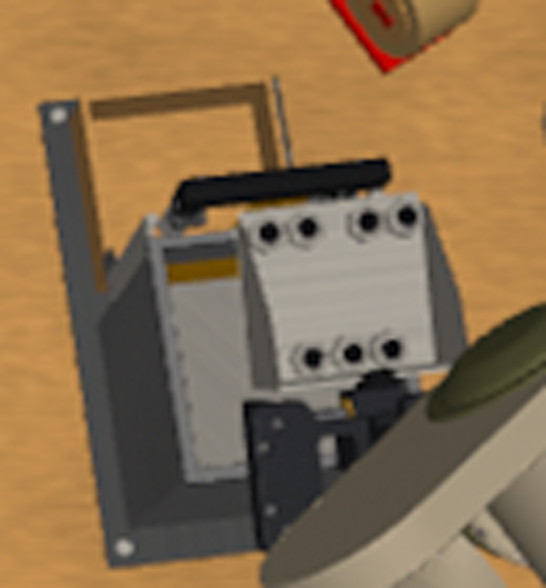

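Run:
```python
from h import *
t=snap("top")
C=np.array([.508,-.201]);ux=np.array([.989,.1455]);uy=np.array([-.1455,.989])
for p in [(243,213),(425,198),(334,205)]:
    u=325+(p[0]+.5)/4.2-.5;v=95+(p[1]+.5)/4.2-.5
    w=onz(t,u,v,.30)[:2]; print(w,(w-C)@ux,(w-C)@uy)
s=status.state();w=s["eef_pos"][:2];print((w-C)@ux,(w-C)@uy)
```

```text
[ 0.54903765 -0.14863022] 0.04820604235218047 0.045822728984313756
[ 0.55967254 -0.24484885] 0.04472413947902498 -0.05088486688900461
[ 0.5546217  -0.19667634] 0.046737955639748086 -0.002507357317238075
-0.12265381421604446 0.0005979491375148506
```

The scoop is centred to within 3 mm and the nose is where I planned it. I'll tip it into the hopper.

```bash
python3 -m jog '[{"xyz":[0.37,0.06,0.08],"delta_rot":[-0.145,0.989,0]},{"xyz":[0.75,0.11,0.12],"delta_rot":[-0.29,1.98,0]},{"xyz":[1.13,0.17,0.12],"delta_rot":[-0.435,2.97,0]},{"xyz":[1.51,0.22,0.08],"delta_rot":[-0.58,3.96,0]},{"xyz":[1.88,0.28,0],"delta_rot":[-0.725,4.95,0]},{"xyz":[2.24,0.33,-0.12],"delta_rot":[-0.87,5.93,0]},{"xyz":[2.59,0.38,-0.28],"delta_rot":[-1.015,6.92,0]},{"xyz":[2.59,0.38,-0.28],"delta_rot":[-1.015,6.92,0]},{"xyz":[2.92,0.43,-0.47],"delta_rot":[-1.16,7.91,0]},{"xyz":[3.23,0.48,-0.7],"delta_rot":[-1.305,8.9,0]},{"xyz":[3.51,0.52,-0.95],"delta_rot":[-1.45,9.89,0]},{"xyz":[3.51,0.52,-0.95],"delta_rot":[-1.45,9.89,0]},{"xyz":[3.51,0.52,-0.95],"delta_rot":[-1.45,9.89,0]},{"xyz":[3.51,0.52,-0.95],"delta_rot":[-1.45,9.89,0]}]'
python3 - <<'E'
from h import *
t=snap("side","s10");crop(t,180,360,50,200,4.4,"s10c");t=snap("top");crop(t,325,455,95,235,4.2,"t10c");print(status.state()["q"])
E
```

```text
time: 11.4
eef_pos: [0.5263, -0.1978, 0.4215]
ee_rot: [2.851, 0.204, -1.177]
ft_force: [-0.5, -0.1, -2.4]
width: 0.017
[-0.50528347  0.5167491   1.21843518 -0.49099275  2.02850425  0.84609749]
```

View pics/s10c.png

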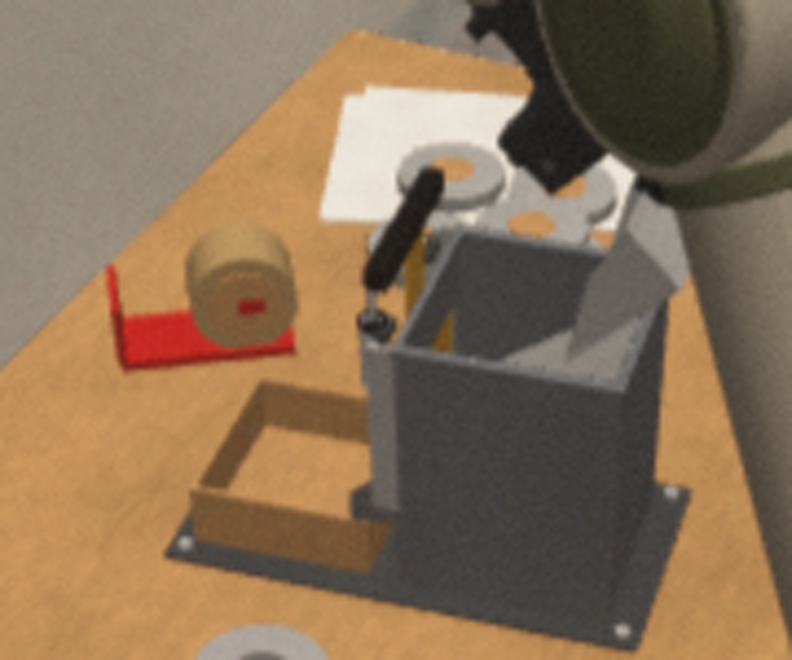

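View pics/t10c.png

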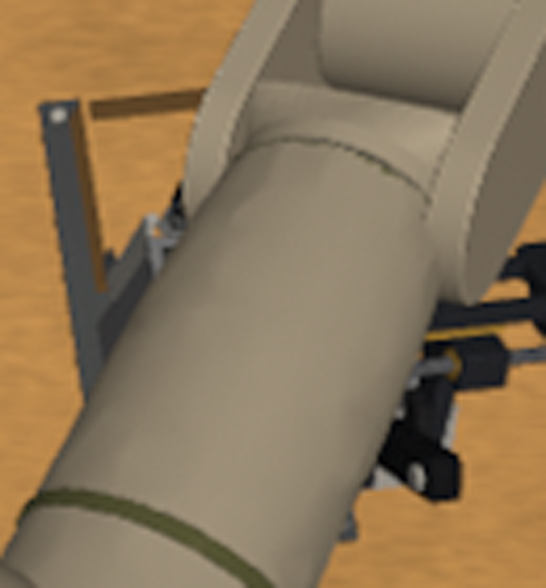

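```bash
python3 -m jog '[{"xyz":[-0.36,-0.05,0.32],"delta_rot":[0.18,-1.24,0]},{"xyz":[-0.75,-0.11,0.58],"delta_rot":[0.36,-2.47,0]},{"xyz":[-1.18,-0.17,0.8],"delta_rot":[0.54,-3.71,0]},{"xyz":[-1.63,-0.24,0.95],"delta_rot":[0.73,-4.95,0]},{"xyz":[-2.09,-0.31,1.05],"delta_rot":[0.91,-6.18,0]},{"xyz":[-2.57,-0.38,1.08],"delta_rot":[1.09,-7.42,0]},{"xyz":[-2.57,-0.38,1.08],"delta_rot":[1.09,-7.42,0]}]'
python3 - <<'E'
from h import *
t=snap("side","s11");crop(t,180,360,50,200,4.4,"s11c");t=snap("top");crop(t,325,455,95,235,4.2,"t11c");print(status.state()["q"])
E
```

```text
time: 12.2
eef_pos: [0.4222, -0.213, 0.4649]
ee_rot: [-3.129, -0.225, -0.002]
ft_force: [-0.2, -0.4, -1.1]
width: 0.0172
[-7.13362565e-01  1.62439612e-01  1.53399938e+00  9.29945440e-04
  1.45221726e+00  7.12421197e-01]
```

View pics/s11c.png

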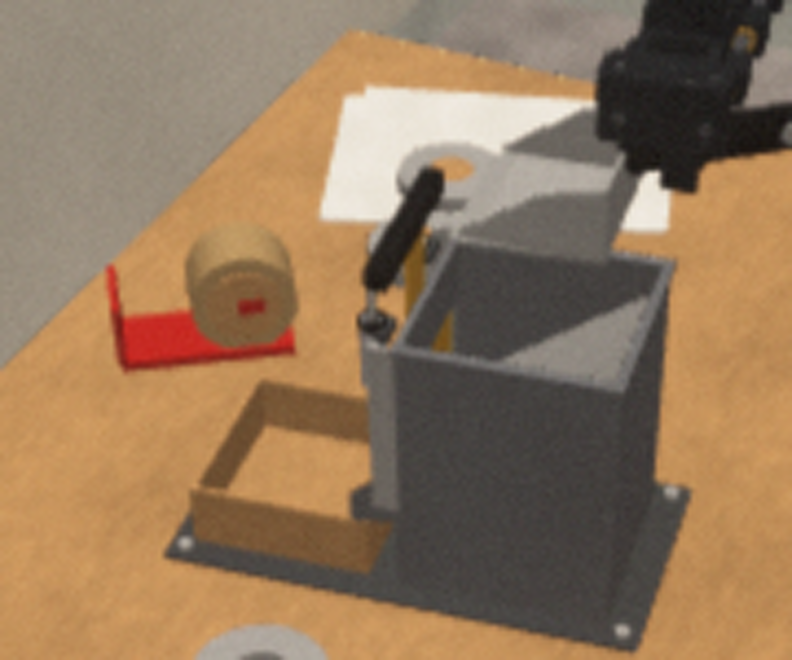

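View pics/t11c.png

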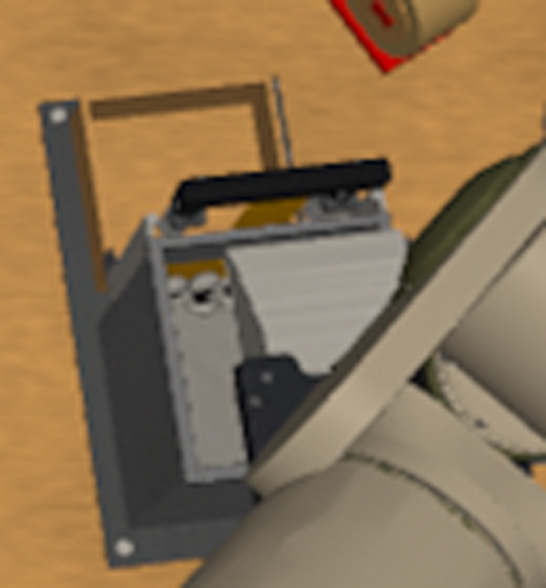

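The scoop is empty and the nuts are in the hopper, some visible at about (200,292) in the top crop. I'll return the scoop to its tray.

```bash
python3 -m jog '[{"xyz":[0,0.5,0],"delta_rot":[0,0,0]},{"xyz":[0,1.5,0],"delta_rot":[0,0,0]},{"xyz":[0,2.6,0],"delta_rot":[0,0,0]},{"xyz":[0,3.7,0],"delta_rot":[0,0,-0.2]},{"xyz":[0,4.8,0],"delta_rot":[0,0,-0.5]},{"xyz":[0.2,5.9,-0.2],"delta_rot":[0,0,-0.8]},{"xyz":[0.5,6.9,-0.6],"delta_rot":[0,0,-1.1]},{"xyz":[0.8,7.9,-1.2],"delta_rot":[0,0,-1.3]},{"xyz":[1.0,8.8,-2.0],"delta_rot":[0,0,-1.3]},{"xyz":[1.07,9.5,-2.8],"delta_rot":[0,0,-1.3]},{"xyz":[1.07,9.85,-3.4],"delta_rot":[0,0,-1.3]},{"xyz":[1.07,9.85,-3.62],"delta_rot":[0,0,-1.3]},{"xyz":[1.07,9.85,-3.62],"delta_rot":[0,0,-1.3]},{"xyz":[1.07,9.85,-3.62],"delta_rot":[0,0,-1.3]}]'
python3 - <<'E'
from h import *
t=snap("side","s12")
E
```

```text
time: 13.7
eef_pos: [0.4674, 0.1806, 0.3197]
ee_rot: [-3.135, -0.015, 0.001]
ft_force: [0.2, -0.2, -1.2]
width: 0.017
```

View pics/s12.png

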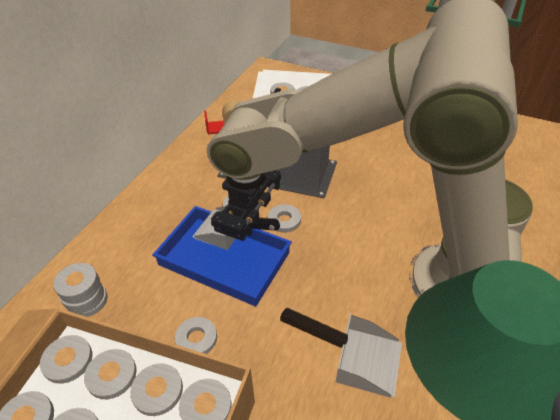

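```bash
python3 -m jog '[{"xyz":[0,0,-0.7],"delta_rot":[0,0,0]},{"xyz":[0,0,-1.5],"delta_rot":[0,0,0]},{"xyz":[0,0,-2.1],"delta_rot":[0,0,0]},{"xyz":[0,0,-2.5],"delta_rot":[0,0,0]},{"xyz":[0,0,-2.75],"delta_rot":[0,0,0]},{"xyz":[0,0,-2.85],"delta_rot":[0,0,0]},{"xyz":[0,0,-2.88],"delta_rot":[0,0,0]},{"xyz":[0,0,-2.88],"delta_rot":[0,0,0]}]'
python3 - <<'E'
from h import *
t=snap("side");crop(t,145,305,180,305,5,"s13c")
E
```

```text
time: 14.55
eef_pos: [0.4672, 0.181, 0.2043]
ee_rot: [-3.135, -0.015, 0.0]
ft_force: [0.3, -0.8, -1.4]
width: 0.017
```

View pics/s13c.png

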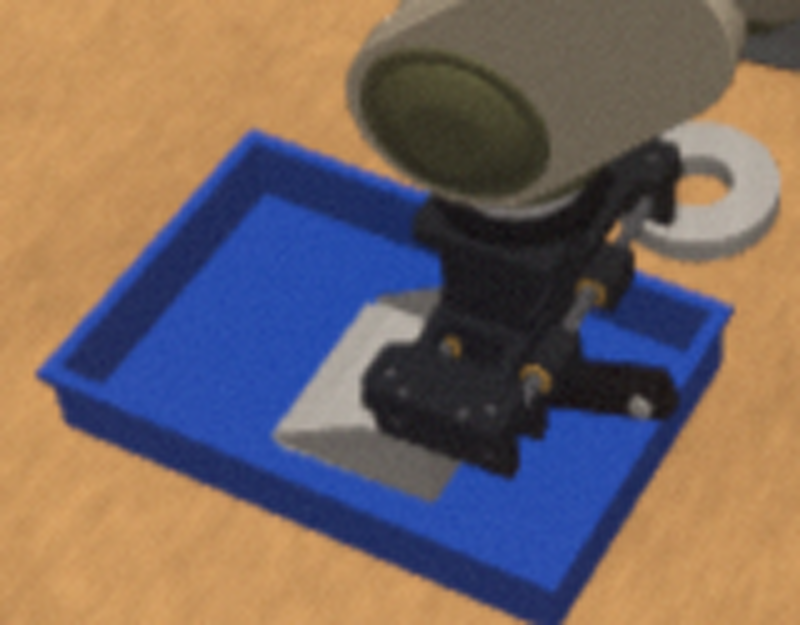

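```bash
python3 -m jog '[{"xyz":[0,0,-0.02],"delta_rot":[0,0,0]},{"xyz":[0,0,-0.03],"delta_rot":[0,0,0]},{"xyz":[0,0,-0.03],"delta_rot":[0,0,0]}]'; python3 -m jog '[{"xyz":[0,0,0],"delta_rot":[0,0,0]},{"xyz":[0,0,0],"delta_rot":[0,0,0]},{"xyz":[0,0,0],"delta_rot":[0,0,0]},{"xyz":[0,0,0],"delta_rot":[0,0,0]},{"xyz":[0,0,0.3],"delta_rot":[0,0,0]},{"xyz":[0,0,1.0],"delta_rot":[0,0,0]},{"xyz":[0,0,2.0],"delta_rot":[0,0,0]},{"xyz":[0,0,3.2],"delta_rot":[0,0,0]},{"xyz":[0,0,4.4],"delta_rot":[0,0,0]},{"xyz":[0,0,5.5],"delta_rot":[0,0,0]},{"xyz":[0,0,6],"delta_rot":[0,0,0]},{"xyz":[0,0,6],"delta_rot":[0,0,0]}]' 60 40
python3 - <<'E'
from h import *
t=snap("side");crop(t,145,305,180,305,5,"s14c"); t=snap("top");crop(t,325,455,95,235,4.2,"t14c")
E
```

```text
time: 14.9
eef_pos: [0.4672, 0.1812, 0.2033]
ee_rot: [-3.135, -0.016, -0.0]
ft_force: [-1.4, -0.1, 6.6]
width: 0.0175
time: 16.1
eef_pos: [0.4665, 0.1811, 0.4458]
ee_rot: [-3.134, -0.016, -0.007]
ft_force: [0.3, 1.0, -0.5]
width: 0.0603
```

View pics/s14c.png

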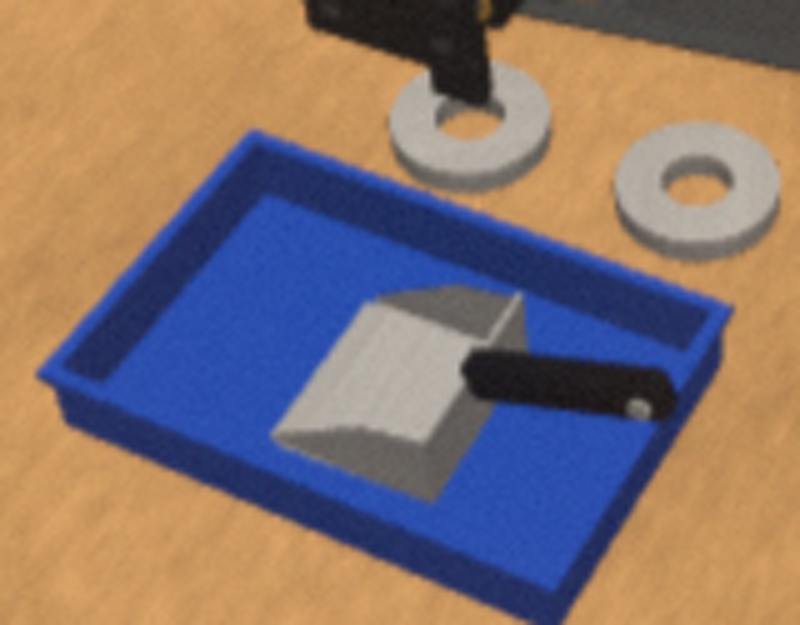

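View pics/t14c.png

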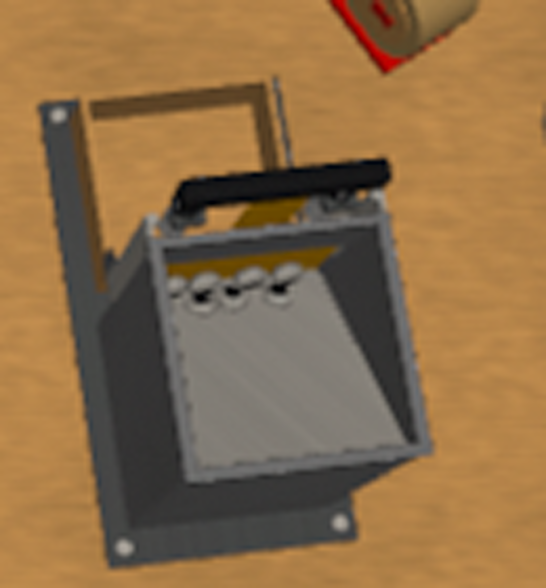

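The scoop lies flat in the tray, the covers haven't moved, and the nuts rest against the closed gate. I'll move above the bar.

```bash
python3 -m jog '[{"xyz":[0.2,-0.7,0.6],"delta_rot":[0,0,1.2]},{"xyz":[0.5,-1.6,0.6],"delta_rot":[0,0,2.6]},{"xyz":[0.8,-2.5,0.6],"delta_rot":[0,0,4.0]},{"xyz":[1.1,-3.4,0.6],"delta_rot":[0,0,5.4]},{"xyz":[1.4,-4.3,0.6],"delta_rot":[0,0,6.8]},{"xyz":[1.7,-5.2,0.6],"delta_rot":[0,0,8.2]},{"xyz":[2.0,-6.1,0.6],"delta_rot":[0,0,9.6]},{"xyz":[2.3,-7.0,0.6],"delta_rot":[0,0,11]},{"xyz":[2.6,-7.9,0.6],"delta_rot":[0,0,12.4]},{"xyz":[2.9,-8.6,0.6],"delta_rot":[0,0,13.8]},{"xyz":[3.1,-9.1,0.6],"delta_rot":[0,0,15.2]},{"xyz":[3.1,-9.25,0.6],"delta_rot":[0,0,16.25]},{"xyz":[3.1,-9.25,0.6],"delta_rot":[0,0,16.25]},{"xyz":[3.1,-9.25,0.6],"delta_rot":[0,0,16.25]},{"xyz":[3.1,-9.25,0.6],"delta_rot":[0,0,16.25]},{"xyz":[3.1,-9.25,0.6],"delta_rot":[0,0,16.25]}]' 60 40
python3 - <<'E'
from h import *
from scipy.spatial.transform import Rotation as Ro
s=status.state();R=Ro.from_rotvec(s["ee_rot"]).as_matrix();print(s["q"],R[:,1],R[:,2])
t=snap("side","s15");crop(t,180,360,50,200,4.4,"s15c");t=snap("top");crop(t,325,455,95,235,4.2,"t15c")
E
```

```text
time: 17.8
eef_pos: [0.5909, -0.1883, 0.4663]
ee_rot: [-2.058, -2.369, 0.01]
ft_force: [0.2, -0.3, 0.1]
width: 0.0599
[-0.49652279  0.5039829   1.0629643  -0.00531334  1.57911984 -0.63662945] [ 0.99018378  0.13960813 -0.00675645] [-0.00646514 -0.00254005 -0.99997587]
```

View pics/s15c.png

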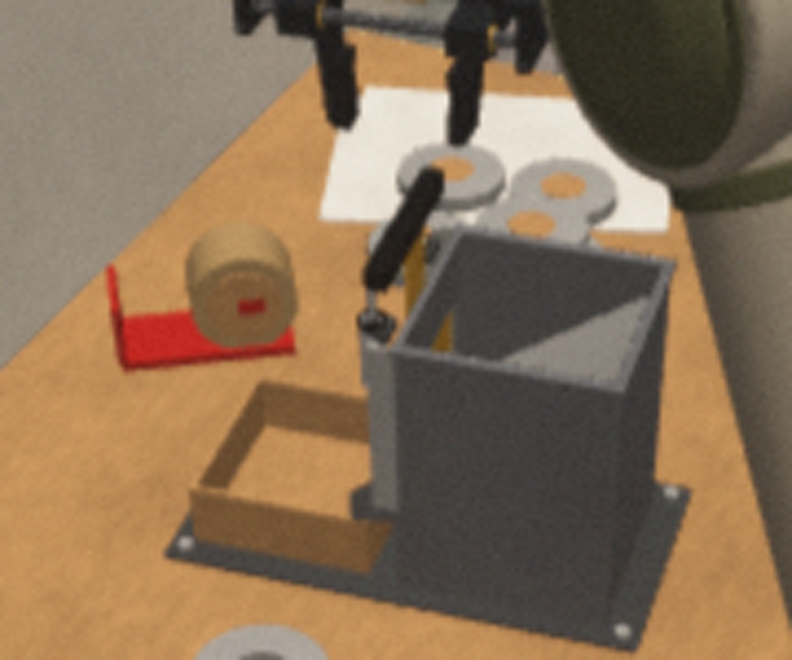

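```bash
python3 -m jog '[{"xyz":[0,-0.01,-0.5],"delta_rot":[0,0,0]},{"xyz":[0,-0.01,-1.1],"delta_rot":[0,0,0]},{"xyz":[0,-0.01,-1.6],"delta_rot":[0,0,0]},{"xyz":[0,-0.01,-1.9],"delta_rot":[0,0,0]},{"xyz":[0,-0.01,-2.08],"delta_rot":[0,0,0]},{"xyz":[0,-0.01,-2.08],"delta_rot":[0,0,0]}]' 60 40
python3 - <<'E'
from h import *
t=snap("side");crop(t,180,360,50,200,4.4,"s16c")
E
```

```text
time: 18.5
eef_pos: [0.5909, -0.1893, 0.3828]
ee_rot: [-2.057, -2.369, 0.01]
ft_force: [0.3, 0.1, -0.6]
width: 0.0599
```

View pics/s16c.png

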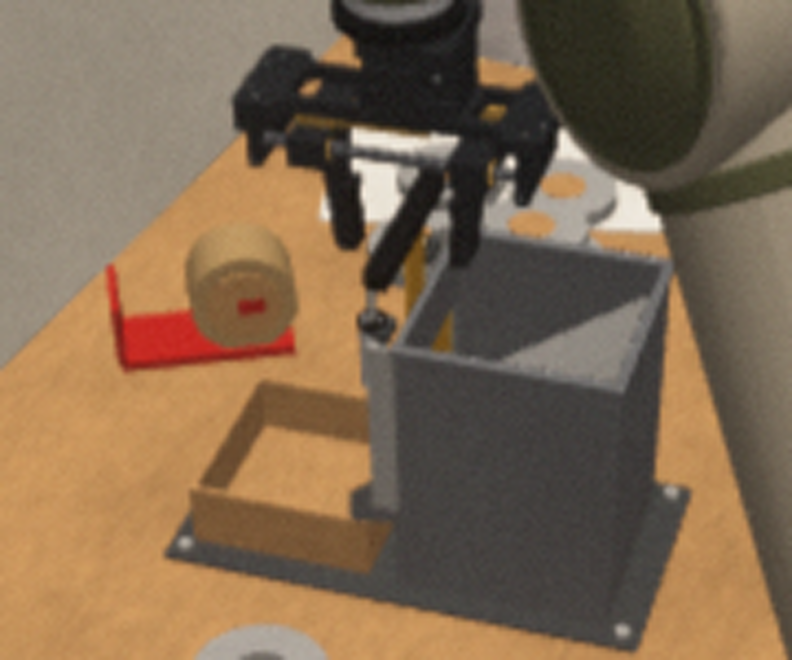

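The fingers straddle the bar and clear the rim, so I'll close them.

```bash
python3 -m jog '[{"xyz":[0,0,0],"delta_rot":[0,0,0]},{"xyz":[0,0,0],"delta_rot":[0,0,0]},{"xyz":[0,0,0],"delta_rot":[0,0,0]},{"xyz":[0,0,0],"delta_rot":[0,0,0]},{"xyz":[0,0,0],"delta_rot":[0,0,0]},{"xyz":[0,0,0],"delta_rot":[0,0,0]}]' 6 60
python3 - <<'E'
from h import *
t=snap("side");crop(t,180,360,50,200,4.4,"s17c")
E
```

```text
time: 19.15
eef_pos: [0.5907, -0.1894, 0.3831]
ee_rot: [-2.057, -2.369, 0.011]
ft_force: [-0.2, 0.4, 2.4]
width: 0.0157
```

View pics/s17c.png

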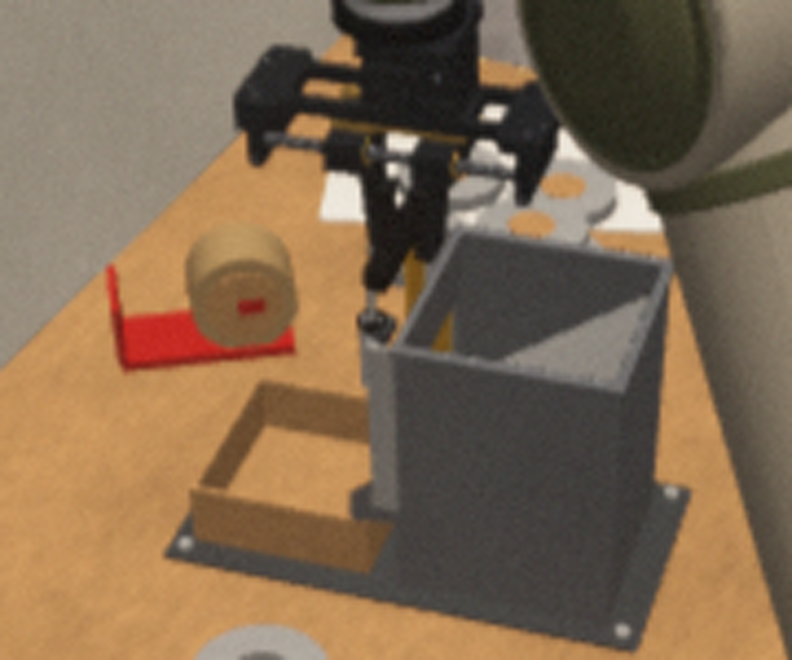

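```bash
python3 -m jog '[{"xyz":[0,0,0.1],"delta_rot":[0,0,0]},{"xyz":[0,0,0.2],"delta_rot":[0,0,0]},{"xyz":[0,0,0.3],"delta_rot":[0,0,0]},{"xyz":[0,0,0.4],"delta_rot":[0,0,0]},{"xyz":[0,0,0.5],"delta_rot":[0,0,0]},{"xyz":[0,0,0.6],"delta_rot":[0,0,0]},{"xyz":[0,0,0.7],"delta_rot":[0,0,0]},{"xyz":[0,0,0.8],"delta_rot":[0,0,0]},{"xyz":[0,0,0.875],"delta_rot":[0,0,0]},{"xyz":[0,0,0.875],"delta_rot":[0,0,0]},{"xyz":[0,0,0.875],"delta_rot":[0,0,0]}]'
python3 - <<'E'
from h import *
t=snap("side");crop(t,180,360,50,200,4.4,"s18c");t=snap("top");crop(t,325,455,95,235,4.2,"t18c")
E
```

```text
time: 20.3
eef_pos: [0.5907, -0.1894, 0.418]
ee_rot: [-2.057, -2.369, 0.011]
ft_force: [-4.1, -3.7, -13.2]
width: 0.0151
```

View pics/s18c.png

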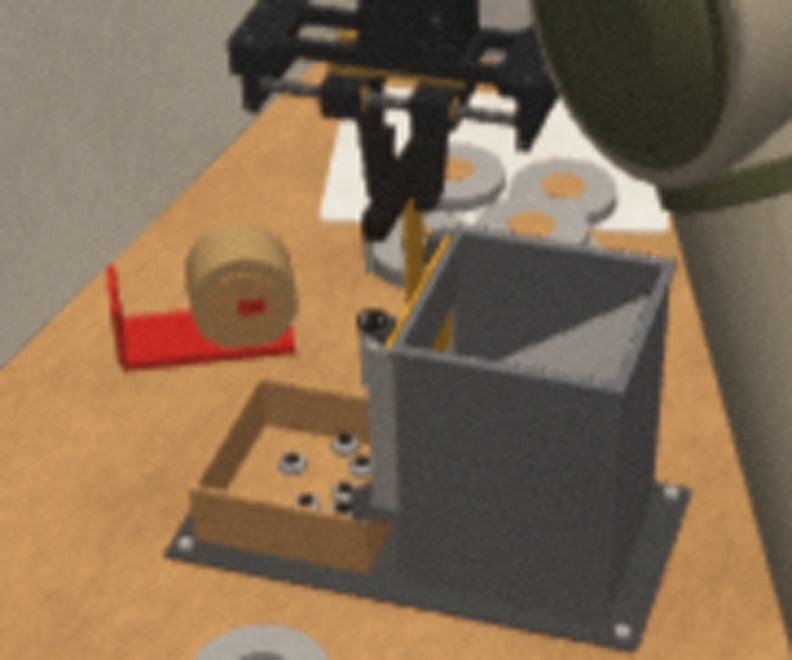

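View pics/t18c.png

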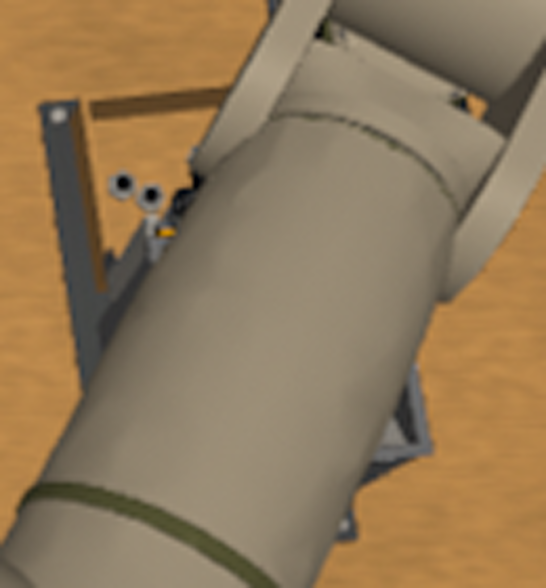

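```bash
python3 -m jog '[{"xyz":[0,0,0],"delta_rot":[0,0,0]},{"xyz":[0,0,0],"delta_rot":[0,0,0]},{"xyz":[0,0,0],"delta_rot":[0,0,0]},{"xyz":[0,0,0],"delta_rot":[0,0,0]},{"xyz":[0,0,0],"delta_rot":[0,0,0]},{"xyz":[0,0,0],"delta_rot":[0,0,0]},{"xyz":[0,0,0],"delta_rot":[0,0,0]},{"xyz":[0,0,0],"delta_rot":[0,0,0]},{"xyz":[0,0,0],"delta_rot":[0,0,0]},{"xyz":[0,0,0],"delta_rot":[0,0,0]}]'
python3 - <<'E'
from h import *
t=snap("side");crop(t,215,315,80,190,5.4,"s19c")
for dz in(.03,.035,.04):
  print(dz,proj(t,(.582,-.132,.235+dz))-proj(t,(.582,-.132,.235)))
# bar end: lowest dark pixels near columns 258..270
im=cv2.imread("pics/s16c.png")
import glob
now=t["color"].astype(int); old=cv2.cvtColor(cv2.imread("pics/side0.png"),cv2.COLOR_BGR2RGB).astype(int)
for n,I in(("old",old),("now",now)):
  d=I.max(2)<48
  for c in range(262,270): 
    r=np.where(d[85:122,c])[0]; print(n,c,r.max()+85 if len(r) else None)
E
```

```text
time: 21.4
eef_pos: [0.5907, -0.1894, 0.418]
ee_rot: [-2.057, -2.369, 0.011]
ft_force: [-4.6, -3.2, -14.7]
width: 0.0152
0.03 [-0.40940906 -9.94156594]
0.035 [ -0.47909107 -11.63363486]
0.04 [ -0.54919661 -13.33598823]
old 262 None
old 263 None
old 264 115
old 265 115
old 266 115
old 267 114
old 268 113
old 269 112
now 262 None
now 263 103
now 264 103
now 265 103
now 266 103
now 267 103
now 268 101
now 269 99
```

View pics/s19c.png

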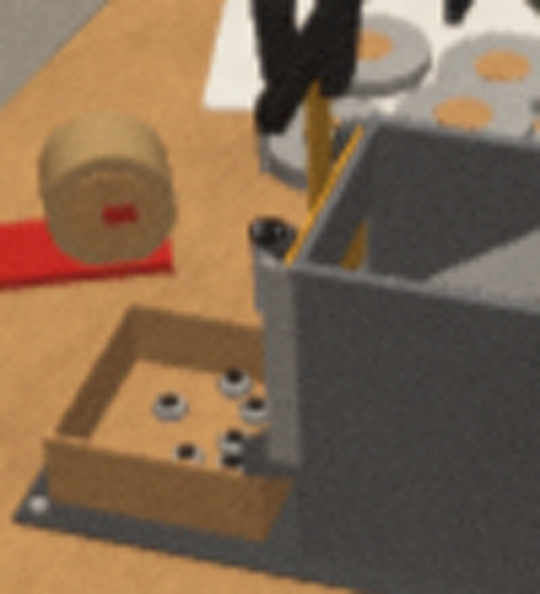

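Run:
```python
from h import *
t=snap("top");crop(t,325,455,95,235,4.2,"t20c");crop(t,325,385,105,165,9,"t20d")
s=snap("side")
C=np.array([.508,-.201]);ux=np.array([.989,.1455]);uy=np.array([-.1455,.989])
for p in [(234,380),(170,403),(255,405),(235,437),(187,452),(232,460)]:
    u=215+(p[0]+.5)/5.4-.5;v=80+(p[1]+.5)/5.4-.5
    w=onz(s,u,v,.019); q=proj(t,w);print(w,(w[:2]-C)@ux,(w[:2]-C)@uy,((q-[325,95]+.5)*4.2))
```

```text
[ 0.65966557 -0.22374135  0.019     ] 0.1466883833512541 -0.04455853970534655 [246.0578347  192.23969311]
[ 0.68344997 -0.1899987   0.019     ] 0.17512071400785015 -0.014647685286141694 [196.0865603  157.87477919]
[ 0.63844242 -0.20840632  0.019     ] 0.12792993016397122 -0.026304221767519734 [224.34285375 221.49561471]
[ 0.63596185 -0.17838598  0.019     ] 0.12984461420256327 0.0037468142397124836 [180.40461109 223.93920272]
[ 0.65448287 -0.15568866  0.019     ] 0.15146435789724727 0.023499654200523766 [146.71447486 197.10825458]
[ 0.62845146 -0.15993019  0.019     ] 0.12510214824516194 0.023092360149187082 [153.49951287 233.89018275]
```

View pics/t20d.png

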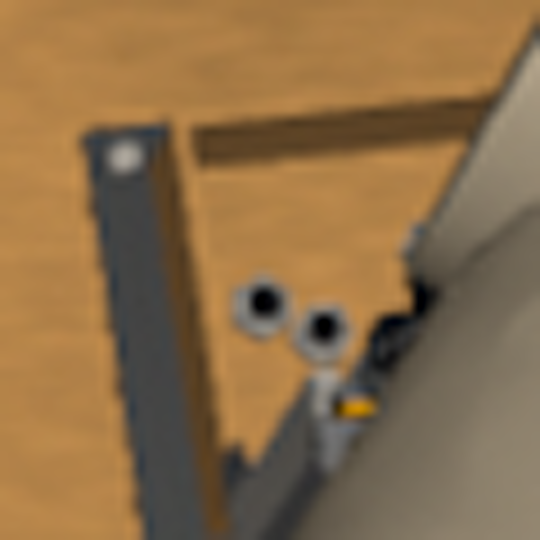

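Run:
```python
from h import *
t=snap("top");s=snap("side")
C=np.array([.508,-.201]);ux=np.array([.989,.1455]);uy=np.array([-.1455,.989])
for p in [(262,300),(325,328)]:
    u=325+(p[0]+.5)/9-.5;v=105+(p[1]+.5)/9-.5
    w=onz(t,u,v,.019);q=proj(s,w);print(w,(w[:2]-C)@ux,(w[:2]-C)@uy,(q-[215,80]+.5)*5.4)
crop(s,240,280,145,180,16,"s21d")
x=status.state();print(x["time"],x["eef_pos"],x["ft_force"],x["width"])
```

```text
[ 0.66469487 -0.13926737  0.019     ] 0.16395332351945258 0.03825447081849161 [157.45107372 465.01174989]
[ 0.65586224 -0.15925318  0.019     ] 0.15230991568712615 0.019773650490261606 [188.28073085 448.08728847]
21.65 [ 0.59072981 -0.18937326  0.41800675] [ -5.00108381  -2.03445556 -13.41139545] 0.015041897198182306
```

View pics/s21d.png

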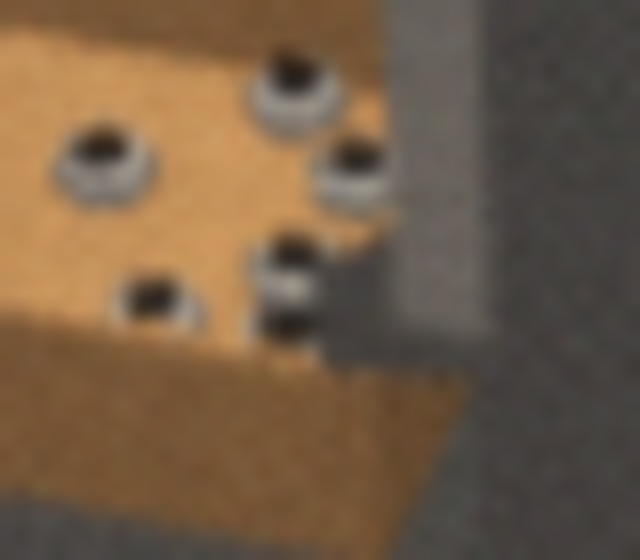

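All seven nuts are accounted for: six in the side view, and one in the top view that the carton wall hides from the side. The gate is steady at about 35 mm, so I'll hand in.

```bash
python3 -c "
from station import finish_job
print(finish_job())"
```

```text
the job is handed in; nothing more can be done
None
```

The job is handed in at about 21.7 s of the 67 s allowed, with the gripper still holding the gate bar and the gate at half travel.

**What I did:** I scooped up all seven nuts, tipped them into the hopper with the gate shut, and set the scoop back flat in its tray. I then gripped the black bar and raised the gate.

**Last checks:**
- **Gate:** the tool rose 34.9 mm, and the bar's end moved up about 12 pixels in the side view, which is about 35–36 mm. The spring load was about 13–15 N, steady, against the 15 N given for half travel. Neither camera could see the scale's red tick, so I did not read the pointer itself.
- **Nuts:** six show in the carton from the side, and the top view shows a seventh that the carton wall hides from the side camera. That makes all seven, so none should be left in the hopper. The arm blocked the top view into the hopper, so I worked that out from the count rather than seeing it empty.
- **Cover rings:** the ones I could see in the pictures taken along the way had not moved. I did not take a last measurement of all three.
- **Force:** the highest reading I saw was about 52 N at the wrist, when the scoop met the tray's end wall. I read it only at the end of each move.

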